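Shut the transit case and hold its seal pin home

TASK

Shut the lid of the grey transit case so that it lies down on its rubber gasket, then lift the seal pin (the stubby pin with the thick grey head) out of the free-turning desk stand, leaving the marker and the name stamp in it. Push the pin down through the aligned holes of the two steel lugs at the front of the case until its head bears on the upper lug, and keep pressing it down with the fingers so that the springy gasket is squeezed and the lid stays fully shut: the program finishes while the robot still holds it pressed like this, with nothing let go. Do not knock the other things on the desk about.

Things in the scene. Friction and masses are not known exactly. Their poses are not given: they have to be found in the camera images.
- case: Lower half of a grey hard transit case, 190 x 250 x 60 mm (own x, y, z), fixed to the desk, open on top, foam and two drives inside. Origin: centre of its underside; own -x is its front (roughly towards the robot), z up. A level steel lug (45 mm long, 70 mm wide, 10 mm thick, upper face 60 mm above the desk) juts from the middle of the front wall.
- lid (a joint): Opening angle of the case's lid, rad: 0 = fully shut, grows upward. Lid: grey shell 190 x 250 x 25 mm, 0.35 kg. Its stiff hinge (friction 0.45 N m) keeps it at any angle. A rubber gasket under its front wall pushes back below 0.028 rad: let go, the closed lid rests ajar at 0.015 to 0.03 rad, its lug 3 to 7 mm up; about 12 N down on the lug shuts it fully, 5 to 9 N keeps it so.
- lid_hinge (a point): Point on the hinge axis of the lid, middle of its width: 103 mm behind the case's centre, 60 mm above the desk, axis along the case's y. It stays put when the lid turns.
- lid_edge (a point): Point on the lid: middle of the front edge of its outer (top) face, 198 mm from the hinge axis along the lid and 25 mm to its outer side; the flat outer face runs back from here to the hinge side.
- lid_hole (a point): Centre of the mouth of the 13 mm hole in the lid's steel lug (45 x 70 x 10 mm, jutting from the middle of the lid's front wall), on the lug's outer (top) face; 25 mm in front of that wall, 223 mm from the hinge axis. With the lid fully shut it is 70 mm above the desk and the lid's top behind it 85 mm.
- base_hole (a point): Centre of the mouth of the 13 mm through hole in the lower lug, on its upper face, 60 mm above the desk, 120 mm in front of the case's centre. With the lid shut the two holes are in line, one right above the other.
- pin: Seal pin, 60 g, 79 mm long: round steel shank, 10 mm diameter, 45 mm long, chamfered tip, below a plain grey cylindrical head, 22 mm diameter, 34 mm high. Origin: centre of the tip; own z up along the pin. It starts upright in a hole of the desk stand, head resting on the plate (64 mm above the desk). Fully home, the head lies on the lid's lug and the tip is 25 mm above the desk.
- stand: Rotating desk stand that spins freely about its vertical axis: black tray, 144 mm diameter, under a square black plate, 116 mm wide, upper face 64 mm above the desk, with four 15 mm holes near its corners (38 mm from the axis along its own x and y). Origin: on the axis, at desk height; z up. It cannot slide or tip.
- marker: White marker with black cap, 14 mm diameter, 89 mm tall, standing in another hole of the stand. Origin: centre of its foot. Stays in the stand.
- hanko: Dark wooden name stamp, a plain stick of 12 mm diameter, 66 mm tall, standing in another hole of the stand. Origin: centre of its foot. Stays in the stand.
- stapler: Desk stapler, 130 x 36 x 49 mm, loose on the desk. Origin: centre of its underside.
- smartphone: Black phone lying flat, 72 x 150 x 9 mm. Origin: centre of its underside.
- note_block: Block of yellow sticky notes, 76 x 76 x 30 mm. Origin: centre of its underside.
- lunch_box: Closed black lunch box, 98 x 183 x 52 mm. Origin: centre of its underside.
- flask: Upright red steel flask with black cap, 66 mm diameter, 223 mm tall. Origin: centre of its underside.
- mug: White mug, 80 mm diameter, 92 mm tall. Origin: centre of its underside.

How it is judged (in metres and radians):
On the way, in this order (a step that is already met when the one before it is completed fails the run):
1. the lid has been brought down onto its gasket (below 0.05 rad) while the pin is still in the stand (value of joint lid below 0.05 rad and height (world z) of pin below 0.03 m), for 0.2 s.
2. the pin is lifted clear of the stand in the fingers, the lid still down (height (world z) of pin above 0.068 m and contact force between the fingers and pin above 1 N and value of joint lid below 0.05 rad), for 0.2 s.
At the end, for the whole second after the job is handed in: Fingers on the pin (over 3 N); pin upright (0.1 rad), within 5 mm of the holes' axis, tip 32.5 to 40 mm below the lower lug's top; over 3 N between pin and case; pin still; lid fully shut against the gasket (below 0.012 rad, under 3 mm at the lug) (value of joint lid below 0.012 rad and horizontal distance between pin and base_hole below 0.005 m and z of pin in the frame of base_hole between -0.04 and -0.0325 m and angle between pin's own z axis and vertical below 0.1 rad and contact force between pin and case above 3 N and contact force between the fingers and pin above 3 N and linear speed of pin below 0.02 m/s); the arm keeps its last pose, push and grip.
It fails at once if the marker or the name stamp leaves the stand (height (world z) of any of marker, hanko above 0.04 m or angle between any of marker, hanko's own z axis and vertical above 0.6 rad).
It fails at once if another thing on the desk is pushed over 30 mm away or knocked over (distance of any of stapler, smartphone, note_block, lunch_box, flask, mug from where it was at the start of the episode above 0.03 m or angle between any of flask, mug's own z axis and vertical above 0.5 rad).
It also fails if it takes over 59 s, if anything falls off the work surface, if the arm or the gripper's body presses on something with over 40 N, if the wrist force passes 120 N, or if a joint passes its speed limit or range.

ROBOT

A 7-joint arm with a two-finger parallel gripper is mounted at the origin on the work surface. World frame = base frame: x ahead of the robot, y to its left, z up, the work surface at z = 0. Lengths are in mm, angles in degrees, forces in N, time in s.
With the tool pointing down it reaches from about 350 to 900 mm from the base axis. Payload 19.9 kg.
Tool frame: the origin (TCP) lies midway between the tips of the shut fingers; the grasp point (between the pads) lies 19 mm behind it; z points along the fingers, y is the line along which they close (so a half turn about z gives the same grasp; the last joint's range is limited). The gripper opens to 94 mm and grips with 3 to 60 N. Pads are 16 mm wide; open, the fingers measure 119 mm over their backs; the gripper's body (75 mm by 177 mm) begins 78 mm behind the grasp point.
Start: joints at [60.877, 23.915, -0.59, 92.452, 0.269, 63.638, -3.037], TCP at [281.26, -558.114, 205.425] pointing down, gripper open.
Joint ranges: [-161.28, 161.28], [-22.2, 115.67], [-73.04, 71.86], [3.21, 147.25], [-68.34, 248.33], [10.77, 114.83], [-161.83, 161.83]. Speed limits (degrees/s): [108.29, 108.29, 136.94, 136.94, 172.46, 172.46, 172.46].

INTERFACE

Orientations are given as a 3x3 rotation matrix whose columns are the frame's x, y, z axes.
In Python, from station import r, viewer gives the robot as it stands.
- The arm moves only by the shell command python3 -m inch 'ROWS' [FORCE]. ROWS is one flat JSON list of numbers that holds 1 to 10 rows one after another, with no inner brackets; each row has 7 numbers: the finger opening in mm, then dx, dy, dz in shares of the most that a row can go, 1 being 50 mm, then a rotation vector rx, ry, rz in normalised numbers (1 is 45 degrees); each row shifts and turns the commanded pose from where the row before left it, along the tool's axes as they then stand; what a row does not reach is not made up. A row lasts 1/10 s, in which the tool goes at most 50 mm and 8.59 degrees, less where a joint would pass 70% of its speed; a pose out of reach is approached as far as the arm can. The fingers move at their own pace and stop on an object; FORCE is the grip in N (left out, the last holds). Time passes only in rows, so rows that do not move let the fingers close. It prints the time, the measured TCP pose, the force, the opening and the grip force at its end. No shift or turn number may pass 1 either way. Input that does not fit is refused with a message, and nothing moves.
- r.sense(): the state, without advancing time (a new reading comes with each control period).
- viewer.capture(name): name is "side" or "top" or "wrist"; returns a dict with "frame" (480x640x3 uint8, red, green, blue), "intrinsics" (3x3 intrinsics, pixels), "camera_from_world" (4x4, takes a point from world to camera coordinates); the wrist camera has in their place "hand_eye" (4x4, takes a point from camera to tool coordinates, whose origin is the TCP and whose axes are the flange's). Camera axes: x right, y down, z forward; pixel columns grow to the right and rows downward; lengths in mm; the calibration is good to about 2 mm. A picture is of the moment at which its call begins: read the wrist's pose just before it. There is no depth.
- r.job_done(): hands the job in; it is judged then, once.
The state is a dict: "time": time; "joints": joint angles; "joint_velocities": joint speeds; "joint_torque": joint torques, N m; "position": TCP position; "orientation": TCP orientation; "wrist_force": force on the tool from outside, world axes, zero at the start; "moment": the same for the moment, N m; "grip_width": finger opening in mm; "finger_force": force on a finger pad.
Only numpy, scipy, OpenCV 4.12 (cv2) and the standard library are available. Lean on these libraries where they do the work, as an engineer would, in place of code of your own. Each camera call takes 0.05 s, during which the arm holds its last target. There are 200 camera calls.

## Working session

There is one attempt and no reset: what is moved stays moved. The work goes in short steps, Python scripts to look and compute and a shell command to move; the robot and the scene stay as the last step left them, time stands still between calls to the robot, and variables do not carry over. Pictures are saved under pics/ and viewed, at most 13 in all, crops included, and the job is handed in when it is done.

```bash
ls; mkdir -p pics; python3 - <<'E'
from station import r, viewer
import cv2, numpy as np, pickle
s=r.sense(); print({k:np.round(v,2).tolist() for k,v in s.items()})
d={}
for n in("top","side","wrist"):
    c=viewer.capture(n); d[n]=c; cv2.imwrite(f"pics/{n}0.png",c["frame"][:,:,::-1])
    print(n,{k:np.round(v,3).tolist() for k,v in c.items() if k!="frame"})
pickle.dump((s,d),open("cap0.pkl","wb"))
E
```

```text
pics
{'time': 0.0, 'joints': [60.88, 23.95, -0.59, 92.49, 0.27, 63.64, -3.04], 'joint_velocities': [-0.04, -0.03, -0.05, -0.07, 0.06, -0.05, 0.01], 'joint_torque': [-0.0, -85.13, 0.64, -42.6, -0.05, 0.02, 0.0], 'position': [281.11, -557.78, 204.82], 'orientation': [[0.89, 0.45, -0.0], [0.45, -0.89, 0.0], [-0.0, -0.0, -1.0]], 'wrist_force': [-0.06, -0.25, -0.06], 'moment': [0.04, -0.0, -0.05], 'finger_force': 0.0, 'grip_width': 94.25}
top {'intrinsics': [[502.607, 0.0, 316.183], [0.0, 502.607, 239.027], [0.0, 0.0, 1.0]], 'camera_from_world': [[0.034, -0.999, 0.003, -73.774], [-0.976, -0.034, -0.214, 562.344], [0.214, 0.004, -0.977, 1067.672], [0.0, 0.0, 0.0, 1.0]]}
side {'intrinsics': [[475.441, 0.0, 316.054], [0.0, 475.441, 226.076], [0.0, 0.0, 1.0]], 'camera_from_world': [[-0.996, -0.09, 0.011, 577.658], [-0.055, 0.494, -0.868, 122.0], [0.073, -0.865, -0.497, 886.76], [0.0, 0.0, 0.0, 1.0]]}
wrist {'intrinsics': [[336.051, 0.0, 320.988], [0.0, 336.051, 243.087], [0.0, 0.0, 1.0]], 'hand_eye': [[-0.001, -0.964, -0.266, 77.215], [1.0, -0.0, -0.0, 0.016], [0.0, -0.266, 0.964, -178.07], [0.0, 0.0, 0.0, 1.0]]}
```

View pics/top0.png

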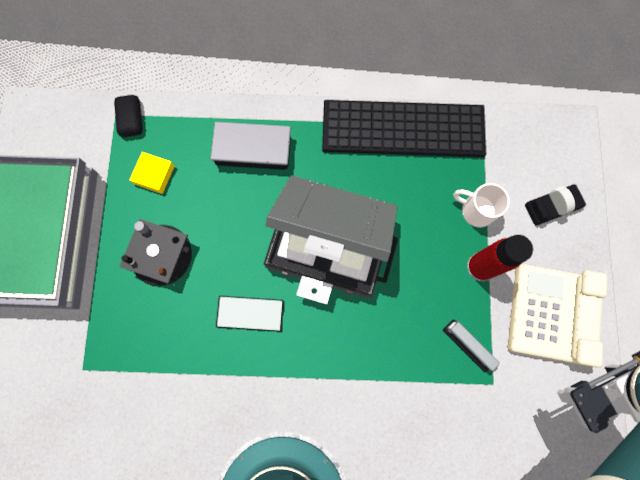

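View pics/side0.png

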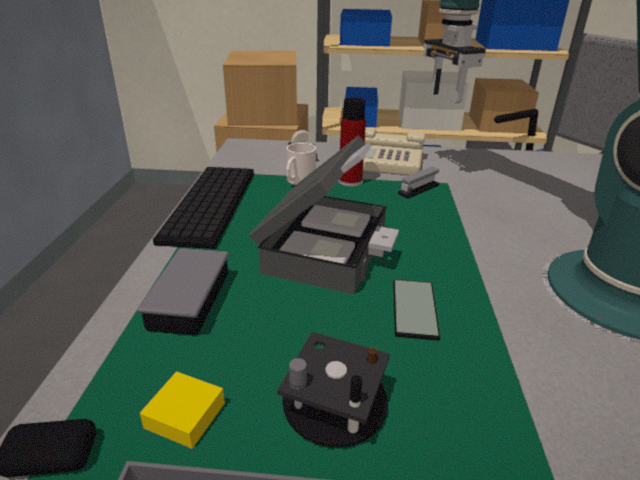

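Top view: the lower lug's hole is at about (314,291), the lid's lug at (325,247) with the lid roughly 45° open, the stand at (155,250) with the grey pin head at (141,228), the marker at (127,260), and the hanko at (163,271). Side view: pin head at (298,366), lower lug at (383,238), lid edge at the top right (365,150).

```bash
cat > h.py <<'E'
import numpy as np, cv2, pickle
def ray(c,uv):
    T=np.array(c["camera_from_world"]);K=np.array(c["intrinsics"]);R=T[:3,:3]
    d=R.T@np.linalg.solve(K,[uv[0],uv[1],1.]);o=-R.T@T[:3,3];return o,d
def onz(c,uv,z):
    o,d=ray(c,uv);return o+d*(z-o[2])/d[2]
def tri(c1,p1,c2,p2):
    o1,d1=ray(c1,p1);o2,d2=ray(c2,p2)
    a=np.linalg.lstsq(np.c_[d1,-d2],o2-o1,rcond=None)[0]
    A=o1+a[0]*d1;B=o2+a[1]*d2;return (A+B)/2,np.linalg.norm(A-B)
def wcam(s,c):
    T=np.eye(4);T[:3,:3]=s["orientation"];T[:3,3]=s["position"]
    return dict(camera_from_world=np.linalg.inv(T@np.array(c["hand_eye"])),intrinsics=c["intrinsics"])
def proj(c,p):
    q=np.array(c["camera_from_world"])@np.r_[p,1];q=np.array(c["intrinsics"])@q[:3];return q[:2]/q[2]
E
python3 - <<'E'
from h import *
s,d=pickle.load(open("cap0.pkl","rb"));t,sd=d["top"],d["side"]
A=t["frame"][170:310,110:410][:,:,::-1];B=sd["frame"]
a=cv2.resize(t["frame"][165:310,255:405],None,fx=4,fy=4,interpolation=2)
b=cv2.resize(t["frame"][210:295,110:200],(0,0),fx=4,fy=4,interpolation=2)
e=cv2.resize(sd["frame"][130:290,245:405],(0,0),fx=3.2,fy=3.2,interpolation=2)
f=cv2.resize(sd["frame"][325:445,275:395],(0,0),fx=2.4,fy=2.4,interpolation=2)
cv2.imwrite("pics/cropA.png",a[:,:,::-1])
M=np.zeros((512,800,3),np.uint8);M[:512,:512]=e;M[:288,512:800]=f
cv2.imwrite("pics/cropB.png",M[:,:,::-1])
# lug hole
g=cv2.cvtColor(t["frame"],cv2.COLOR_RGB2GRAY)
m=(g[270:310,290:340]>170).astype(np.uint8);cs,h=cv2.findContours(m,cv2.RETR_CCOMP,cv2.CHAIN_APPROX_NONE)
for k,c in enumerate(cs):
    if len(c)>4:print(k,h[0][k],cv2.minAreaRect(c),cv2.moments(c)["m00"])
print(onz(t,(314,291),60),onz(t,(153,250),64))
E
```

```text
0 [ 5 -1  1 -1] ((23.867923736572266, 19.462261199951172), (32.96653366088867, 21.016162872314453), 15.945394515991211) 617.5
1 [ 2 -1 -1  0] ((23.750003814697266, 20.250001907348633), (5.656853675842285, 6.363960266113281), 45.0) 30.5
5 [-1  0 -1 -1] ((45.0, 1.0), (2.0, 8.0), 90.0) 6.0
[447.70951783 -53.76339404  60.        ] [526.40354314 307.6490923   64.        ]
```

View pics/cropA.png

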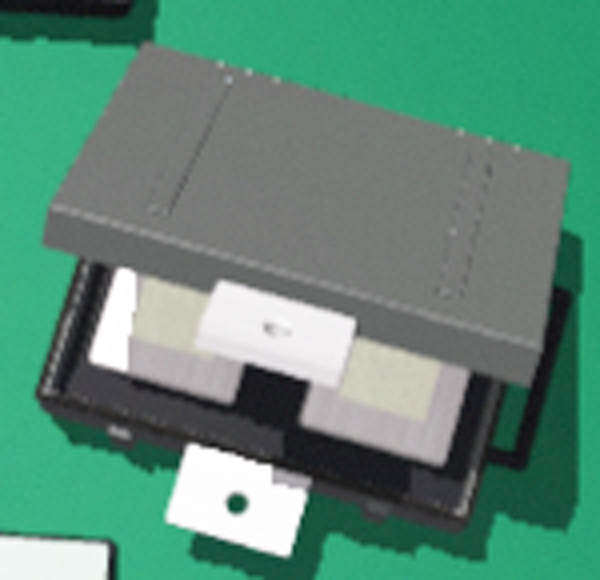

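View pics/cropB.png

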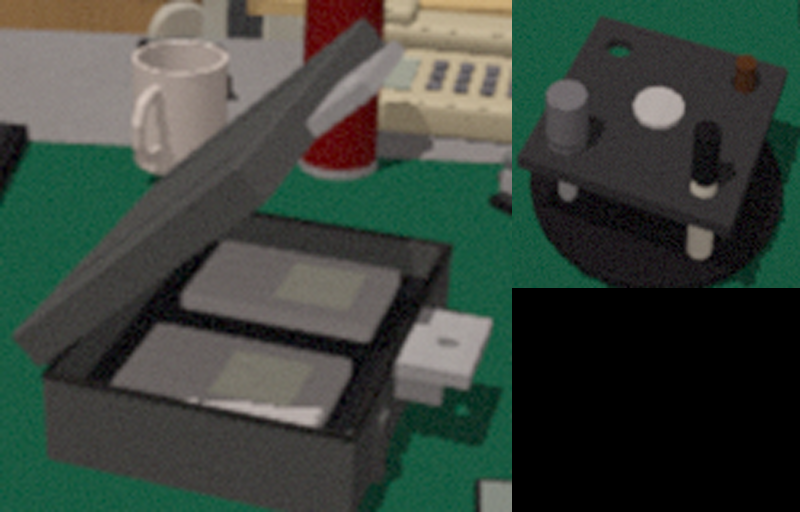

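Crop views: base hole at top (313.75,290.25) and side (385,237); lid front-edge corners at top (267.5,217) and (391,251), lid hole at top (323.5,247). Pin head's top is at side (298.3,364.6), white hub at side (336,370).

```bash
python3 - <<'E'
from h import *
from scipy.optimize import brentq
s,d=pickle.load(open("cap0.pkl","rb"));t,sd=d["top"],d["side"]
bh,e=tri(t,(313.75,290.25),sd,(385,236.9));print("bh",bh,e,onz(t,(313.75,290.25),60))
bh=onz(t,(313.75,290.25),60)
f=lambda z:np.linalg.norm(onz(t,(267.5,217),z)-onz(t,(391.25,251.25),z))-250
z=brentq(f,50,500);P=onz(t,(267.5,217),z);Q=onz(t,(391.25,251.25),z)
v=(P-Q)/250;yaw=np.arctan2(-v[0],v[1]);print("edge z",z,P,Q,"yaw",np.degrees(yaw))
ax=np.array([np.cos(yaw),np.sin(yaw),0]);hin=bh+223*ax;hin[2]=60
def pt(a,rad,o):return hin+rad*(-ax*np.cos(a)+np.array([0,0,np.sin(a)]))+o*(ax*np.sin(a)+np.array([0,0,np.cos(a)]))
for a in range(30,65,5):
    q=np.radians(a);print(a,proj(t,pt(q,223,10)).round(1),proj(t,pt(q,198,25)).round(1),pt(q,198,25).round(0))
# lug edges in top for yaw: front edge corners
g=t["frame"].astype(int)
hub,e=tri(t,(153,250),sd,(335.8,370));print("hub",hub,e)
pn=onz(sd,(298.3,364.6),98);print("pin side",pn,proj(t,pn))
I=t["frame"].astype(np.float32)
for (x0,x1,y0,y1,lo,hi) in[(130,152,218,240,60,190),(140,165,240,260,195,256)]:
    w=I[y0:y1,x0:x1];m=((w.min(2)>lo)&(w.max(2)<hi)&(np.ptp(w,axis=2)<25)).astype(np.uint8)
    n,l,st,c=cv2.connectedComponentsWithStats(m);k=1+st[1:,4].argmax();print(c[k]+[x0,y0],st[k])
E
```

```text
bh [449.36266134 -53.10542457  57.59536728] 0.5079744470104516 [449.34037073 -53.15701538  60.        ]
edge z 209.98522440481176 [572.79894656  41.57004743 209.9852244 ] [ 512.70100569 -201.09894008  209.9852244 ] yaw -13.909663705171933
30 [318.5 266.4] [322.5 252.4] [511. -69. 181.]
35 [320.1 259.6] [324.1 245.8] [522. -71. 194.]
40 [321.9 252.1] [325.9 238.6] [534. -74. 206.]
45 [324.  243.9] [327.9 230.9] [547. -77. 218.]
50 [326.2 235.1] [330.  222.8] [561. -81. 228.]
55 [328.7 225.8] [332.2 214.3] [575. -84. 237.]
60 [331.2 216.1] [334.6 205.6] [591. -88. 244.]
hub [526.56654185 307.72224282  63.75310775] 0.23285437115336832
pin side [572.75670748 336.0161847   98.        ] [137.30810362 225.70666085]
[142.41350211 231.24050633] [  1   1  21  21 237]
[152.376 249.784] [  7   4  12  13 125]
```

The manual's scale: shifts go in shares of 50 mm and turns go in shares of 45 degrees. Converting my numbers, -23 mm is -0.46, 8.12 degrees / 45 = 0.1804.

```bash
python3 -m inch '[0,0,0,-0.46,0,0,0.1804,0,0,0,-0.46,0,0,0.1804,0,0,0,-0.46,0,0,0.1804,0,0,0,-0.46,0,0,0.1804,0,0,0,-0.46,0,0,0.1804]' 20
python3 -m inch '[0,0.22,-0.76,0,0,0,0,0,0.22,-0.76,0,0,0,0,0,0.22,-0.76,0,0,0,0,0,0.22,-0.76,0,0,0,0,0,0.22,-0.76,0,0,0,0,0,0.22,-0.76,0,0,0,0,0,0.22,-0.76,0,0,0,0]'
python3 -m inch '[0,0.22,-0.76,0,0,0,0,0,0.22,-0.76,0,0,0,0,0,0.22,-0.76,0,0,0,0,0,0.22,-0.76,0,0,0,0,0,0.22,-0.76,0,0,0,0,0,0.22,-0.76,0,0,0,0,0,0.22,-0.76,0,0,0,0,0,0,0,0,0,0,0]'
```

```text
time: 0.65
position: [281.2, -557.9, 321.2]
orientation: [[0.97, -0.245, -0.0], [-0.245, -0.97, 0.0], [-0.0, -0.0, -1.0]]
wrist_force: [0.2, -0.2, 1.0]
grip_width: 57.3
finger_force: 0.0
time: 1.35
position: [420.2, -316.7, 320.4]
orientation: [[0.971, -0.239, -0.0], [-0.239, -0.971, 0.0], [-0.0, 0.0, -1.0]]
wrist_force: [1.3, 0.1, 0.9]
grip_width: 2.3
finger_force: 0.0
time: 2.15
position: [559.7, -73.2, 319.9]
orientation: [[0.972, -0.233, -0.0], [-0.233, -0.972, 0.002], [-0.001, -0.002, -1.0]]
wrist_force: [-1.5, -0.5, 0.5]
grip_width: 0.2
finger_force: 0.0
```

In the tool's units: 40 mm is 0.8, 30 mm is 0.6.

```bash
python3 -m inch '[0,0,0,0.8,0,0,0,0,0,0,0.8,0,0,0,0,0,0,0.6,0,0,0,0,0,0,0.16,0,0,0,0,0,0,0.16,0,0,0,0,0,0,0,0,0,0]'
python3 -m inch '[0,-0.14,0,0.18,0,0,0,0,-0.14,0,0.18,0,0,0,0,-0.14,0,0.18,0,0,0,0,-0.14,0,0.18,0,0,0,0,-0.12,0,0.18,0,0,0,0,-0.1,0,0.18,0,0,0,0,-0.1,0,0.18,0,0,0]'
```

```text
time: 2.75
position: [558.4, -78.7, 194.8]
orientation: [[0.971, -0.24, 0.0], [-0.24, -0.971, 0.0], [0.0, -0.0, -1.0]]
wrist_force: [0.3, 0.7, -0.0]
grip_width: 0.5
finger_force: 0.0
time: 3.45
position: [515.0, -67.8, 130.7]
orientation: [[0.971, -0.239, -0.0], [-0.239, -0.971, 0.0], [-0.0, -0.0, -1.0]]
wrist_force: [1.1, -0.1, 0.2]
grip_width: 0.3
finger_force: 0.2
```

In the tool's units: 9 mm is 0.18, 8 mm is 0.16.

```bash
python3 -m inch '[0,-0.08,0,0.18,0,0,0,0,-0.08,0,0.18,0,0,0,0,-0.06,0,0.18,0,0,0,0,-0.04,0,0.16,0,0,0,0,-0.04,0,0.12,0,0,0,0,0,0,0,0,0,0]'
```

```text
time: 4.05
position: [500.4, -64.3, 89.7]
orientation: [[0.971, -0.239, -0.001], [-0.239, -0.971, 0.0], [-0.001, 0.0, -1.0]]
wrist_force: [-0.1, 0.5, -0.7]
grip_width: 0.3
finger_force: 0.0
```

In the tool's units: 3 mm is 0.06, 2 mm is 0.04.

```bash
python3 -m inch '[0,0,0,0.06,0,0,0,0,0,0,0.04,0,0,0,0,0,0,0,0,0,0,0,0,0,0,0,0,0]'
python3 - <<'E'
from station import r, viewer
import cv2
c=viewer.capture("side");f=c["frame"][110:310,220:440]
cv2.imwrite("pics/side1.png",cv2.resize(f,None,fx=3,fy=3)[:,:,::-1])
E
```

```text
time: 4.45
position: [500.7, -64.2, 85.7]
orientation: [[0.971, -0.239, -0.001], [-0.239, -0.971, 0.0], [-0.001, 0.0, -1.0]]
wrist_force: [-4.8, 1.4, 8.6]
grip_width: 0.4
finger_force: 4.4
```

View pics/side1.png

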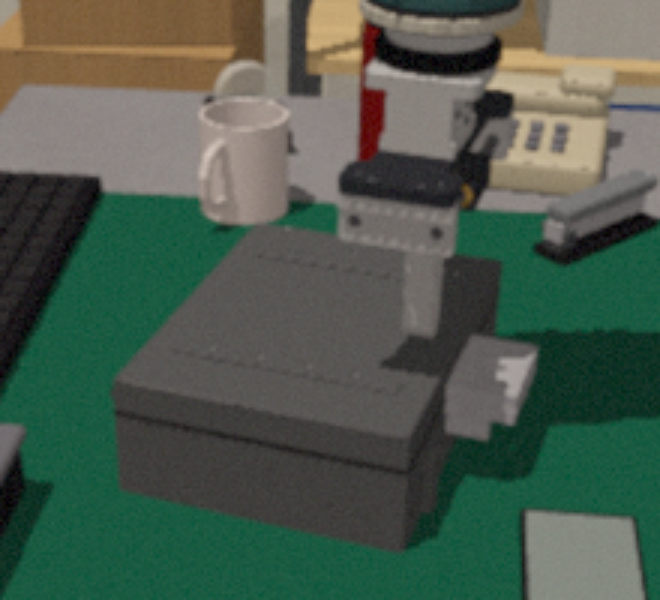

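The side view shows the lid closed on the case, with the fingers pressing its front. Next I lift to look at the hole with the wrist camera, then go over the stand.

In the tool's units: -40 mm is -0.8, -30 mm is -0.6.

```bash
cat > look.py <<'E'
import sys,pickle,cv2
from station import r, viewer
s=r.sense();c=viewer.capture("wrist")
pickle.dump((s,c),open(sys.argv[1]+".pkl","wb"));cv2.imwrite(f"pics/{sys.argv[1]}.png",c["frame"][:,:,::-1])
E
python3 -m inch '[0,0,0,-0.6,0,0,0,0,0,0,-0.8,0,0,0,0,0,0,-0.8,0,0,0,0,0,0,-0.6,0,0,0,0,0,0,0,0,0,0,0,0,0,0,0,0,0]'
python3 look.py w1
python3 -m inch '[45,-0.06,-0.82,0,0,0,-0.1111,45,-0.06,-0.82,0,0,0,0,45,-0.06,-0.82,0,0,0,0,45,-0.06,-0.82,0,0,0,0,45,-0.06,-0.82,0,0,0,0,45,-0.06,-0.82,0,0,0,0,45,-0.06,-0.82,0,0,0,0,45,-0.06,-0.82,0,0,0,0,45,-0.06,-0.82,0,0,0,0,45,0,-0.74,0,0,0,0]'
python3 -m inch '[45,0,0,0,0,0,-0.1778,45,0,0,0,0,0,-0.1778,45,0,0,0,0,0,-0.1778,45,0,0,0,0,0,-0.1778,45,0,0,0,0,0,-0.1889,45,0,0,0,0,0,0,45,0,0,0,0,0,0]'
python3 look.py w2
python3 - <<'E'
import cv2,numpy as np
a=cv2.imread("pics/w1.png");b=cv2.imread("pics/w2.png")
cv2.imwrite("pics/w12.png",cv2.resize(np.vstack([a,b]),(400,600),interpolation=cv2.INTER_AREA))
from h import *
for n,p in(("w1",[449,-53,75]),("w2",[572.7,336,98])):
    s,c=pickle.load(open(n+".pkl","rb"));print(n,proj(wcam(s,c),np.array(p)))
E
```

```text
time: 5.1
position: [501.1, -64.5, 225.7]
orientation: [[0.971, -0.24, 0.001], [-0.24, -0.971, -0.0], [0.001, 0.0, -1.0]]
wrist_force: [-0.4, 0.8, -0.4]
grip_width: 0.5
finger_force: 0.0
time: 6.15
position: [539.4, 342.4, 223.8]
orientation: [[0.988, -0.153, -0.002], [-0.153, -0.988, -0.001], [-0.002, 0.001, -1.0]]
wrist_force: [0.2, -1.0, 0.4]
grip_width: 45.0
finger_force: 0.0
time: 6.85
position: [540.1, 340.3, 224.4]
orientation: [[0.854, 0.521, -0.002], [0.521, -0.854, -0.0], [-0.002, -0.001, -1.0]]
wrist_force: [-0.1, -0.4, 0.1]
grip_width: 44.3
finger_force: 0.0
w1 [322.20111624 279.80951124]
w2 [343.72210996 208.48515059]
```

View pics/w2.png

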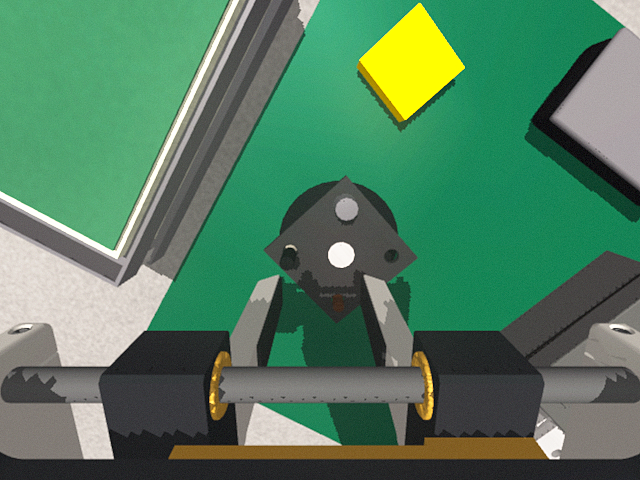

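View pics/w1.png

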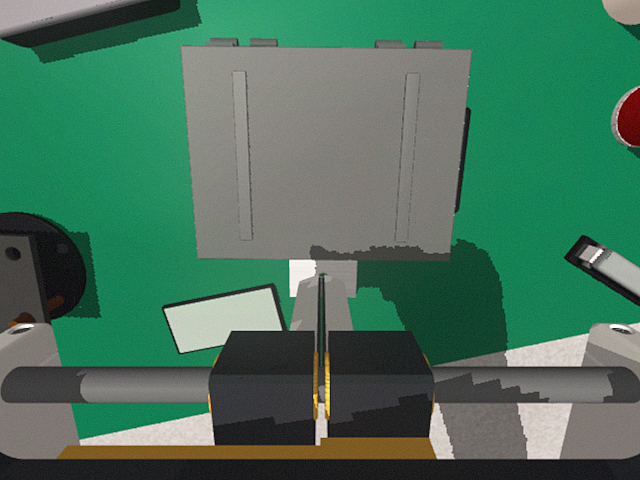

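w2: pin head at (346.5,209), hub at (341,255), and the marker and hanko are well clear. In w1 the fingers hide the hole, so I will look again from further back.

```bash
python3 - <<'E'
from h import *
s,c=pickle.load(open("w2.pkl","rb"));w=wcam(s,c)
I=c["frame"][190:228,325:368].astype(int);m=((I.min(2)>90)&(I.max(2)<200)).astype(np.uint8)
n,l,st,ce=cv2.connectedComponentsWithStats(m);k=1+st[1:,4].argmax();p=ce[k]+[325,190]
q=onz(w,p,98);print(p,st[k],q,"hub",onz(w,(341,255),64))
s1,c1=pickle.load(open("cap0.pkl","rb"));print(tri(w,p,c1["side"],(298.3,364.6)))
R=np.array(s["orientation"]);print("tool delta",R.T@(q-s["position"]))
E
```

```text
[346.05040323 207.13104839] [  9   4  25  27 496] [574.85914119 334.85308012  98.        ] hub [525.6174405  306.94236129  64.        ]
(array([573.81895349, 334.28157032,  95.83071357]), np.float64(1.6886884102579651))
tool delta [ 27.09748603  22.79499693 126.34501738]
```

In the tool's units: 30 mm is 0.6, 20 mm is 0.4.

```bash
python3 -m inch '[45,0.26,0.22,0.6,0,0,0,45,0.24,0.22,0.6,0,0,0,45,0,0,0.6,0,0,0,45,0,0,0.6,0,0,0,45,0,0,0.4,0,0,0,45,0,0,0.3,0,0,0,45,0,0,0,0,0,0]' 40
python3 -m inch '[14,0,0,0,0,0,0,14,0,0,0,0,0,0,14,0,0,0,0,0,0,14,0,0,0,0,0,0,14,0,0,0,0,0,0]' 40
```

```text
time: 7.6
position: [572.2, 334.4, 68.5]
orientation: [[0.852, 0.523, -0.002], [0.523, -0.852, -0.001], [-0.003, -0.0, -1.0]]
wrist_force: [0.1, 0.3, 0.4]
grip_width: 44.7
finger_force: 0.0
time: 8.1
position: [573.5, 335.2, 71.4]
orientation: [[0.851, 0.524, 0.001], [0.524, -0.851, 0.001], [0.001, 0.0, -1.0]]
wrist_force: [-1.3, -1.5, 6.9]
grip_width: 21.2
finger_force: 40.0
```

In the tool's units: -30 mm is -0.6, -25 mm is -0.5.

```bash
python3 -m inch '[14,0,0,-0.24,0,0,0,14,0,0,-0.5,0,0,0,14,0,0,-0.6,0,0,0,14,0,0,-0.6,0,0,0,14,0,0,-0.6,0,0,0,14,0,0,0,0,0,0,14,0,0,0,0,0,0]' 50
python3 -m inch '[14,0,0,0,0,0,0.1689,14,0,0,0,0,0,0.1689,14,0,0,0,0,0,0.1689,14,0,0,0,0,0,0.1689,14,0,0,0,0,0,0.1689,14,0,0,0,0,0,0.1667]' 50
python3 -m inch '[14,-0.14,0.68,0,0,0,0,14,-0.14,0.68,0,0,0,0,14,-0.14,0.68,0,0,0,0,14,-0.14,0.68,0,0,0,0,14,-0.14,0.68,0,0,0,0,14,-0.14,0.68,0,0,0,0,14,-0.14,0.68,0,0,0,0,14,-0.14,0.68,0,0,0,0,14,-0.12,0.66,0,0,0,0,14,-0.12,0.64,0,0,0,0]' 50
python3 -m inch '[14,0,0,0,0,0,0,14,0,0,0,0,0,0]' 50
python3 look.py w3
```

```text
time: 8.8
position: [573.2, 334.9, 198.4]
orientation: [[0.851, 0.525, 0.001], [0.525, -0.851, 0.0], [0.001, 0.0, -1.0]]
wrist_force: [0.1, -0.3, -1.0]
grip_width: 21.6
finger_force: 50.0
time: 9.4
position: [572.6, 334.5, 196.3]
orientation: [[0.97, -0.245, -0.002], [-0.245, -0.97, -0.001], [-0.001, 0.001, -1.0]]
wrist_force: [-0.7, 0.4, -0.4]
grip_width: 21.2
finger_force: 50.0
time: 10.4
position: [425.0, 22.7, 196.8]
orientation: [[0.971, -0.24, -0.001], [-0.24, -0.971, 0.0], [-0.001, 0.0, -1.0]]
wrist_force: [1.1, -1.5, -0.5]
grip_width: 21.3
finger_force: 50.0
time: 10.6
position: [426.0, 23.7, 197.1]
orientation: [[0.971, -0.241, -0.001], [-0.241, -0.971, -0.0], [-0.001, 0.0, -1.0]]
wrist_force: [0.1, -0.2, -0.7]
grip_width: 21.4
finger_force: 50.0
```

View pics/w3.png

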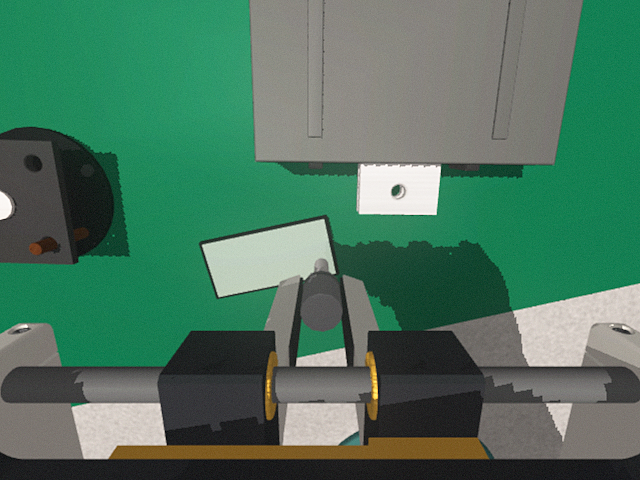

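w3: lid hole at about (398,191) in the white lug, pin held upright with its head at (321,310) and shank end near (321,260). I compute the offset between them.

```bash
python3 - <<'E'
from h import *
s,c=pickle.load(open("w3.pkl","rb"));w=wcam(s,c);R=np.array(s["orientation"])
g=cv2.cvtColor(c["frame"],cv2.COLOR_RGB2GRAY)
m=(g[160:220,352:445]>215).astype(np.uint8);cs,h=cv2.findContours(m,cv2.RETR_CCOMP,cv2.CHAIN_APPROX_NONE)
for k,q in enumerate(cs):
    if cv2.contourArea(q)>60:
        r=cv2.minAreaRect(q);print(h[0][k],r,cv2.boundingRect(q))
        if h[0][k][3]>=0: hp=np.array(cv2.boundingRect(q));uv=hp[:2]+(hp[2:]-1)/2+[352,160]
print("hole uv",uv)
for z in(72,75,78):
    H=onz(w,uv,z);print(z,H,R.T@(H-s["position"]))
for x in(-3,0,3):
    for lab,zz in(("tip",52.4),("headtop",-26.6)):
        print(x,lab,proj(w,np.array(s["position"])+R@np.array([x,0,zz])))
print(g[250:275,310:333:2]); cv2.imwrite("pics/w3c.png",cv2.resize(c["frame"][150:350,270:450],None,fx=3,fy=3,interpolation=2)[:,:,::-1])
E
```

```text
[-1  0  2 -1] ((47.46702575683594, 29.082643508911133), (80.21176147460938, 49.59339904785156), 1.1934894323349) (7, 4, 82, 51)
[-1 -1 -1  1] ((46.0, 31.499998092651367), (16.26345443725586, 17.677669525146484), 45.0) (38, 23, 18, 18)
hole uv [398.5 191.5]
72 [449.35301892 -54.02084013  72.        ] [ 41.47527947  69.75707513 125.11861254]
75 [449.86505584 -53.44025921  75.        ] [ 41.83055616  69.07088543 122.11824953]
78 [450.37709277 -52.85967828  78.        ] [ 42.18583285  68.38469573 119.11788652]
-3 tip [320.71562092 265.12207357]
-3 headtop [320.46968982 317.45036294]
0 tip [320.712528   261.19239266]
0 headtop [320.46400223 311.97645035]
3 tip [320.70941463 257.23671194]
3 headtop [320.45825974 306.44969227]
[[203 202 199 200 201 199 198 203 193 195 166  37]
 [198 200 205 201 201 200 201 200 193 196 173  35]
 [203 198 200 203 200 201 197 195 196 195 193  30]
 [197 199 200 202 198 205 200 194 193 191 207  34]
 [199 202 204 204 199 200 206 200 194 195 205  60]
 [199 203 198 201 200 203 199 203 191 194 200  74]
 [202 195 199 201 206 200 200 200 197 196 201 107]
 [200 201 199
[... 205 characters left out ...]
156 162 146 135 133 117 190 193 194]
 [200 203 199 155 157 146 134 123 111 181 193 211]
 [203 199 186 159 156 144 137 124 112 173 196 206]
 [201 201 175 158 160 147 135 127 113 165 194 207]
 [197 202 179 160 158 141 138 127 110 166 197 203]
 [201 204 160 164 151 149 130 118 120 155 198 197]
 [202 200 150 145 158 143 114 122 123 144 198 193]
 [198 204 154 116 153 130 119 122 119 146 192 191]
 [199 209 149 119 170 116 117 115 114 145 199 196]
 [204 203 148 132 151  99 111 114 120 147 200 196]
 [205 209 125 119  94  72  78  88 106 119 196 198]
 [196 182  92  69  72  70  71  64  66  80 164 207]
 [159 100  59  69  59  64  62  56  63  65  86 185]
 [124  75  73  88  73  74  70  69  68  59  56 103]]
```

View pics/w3c.png

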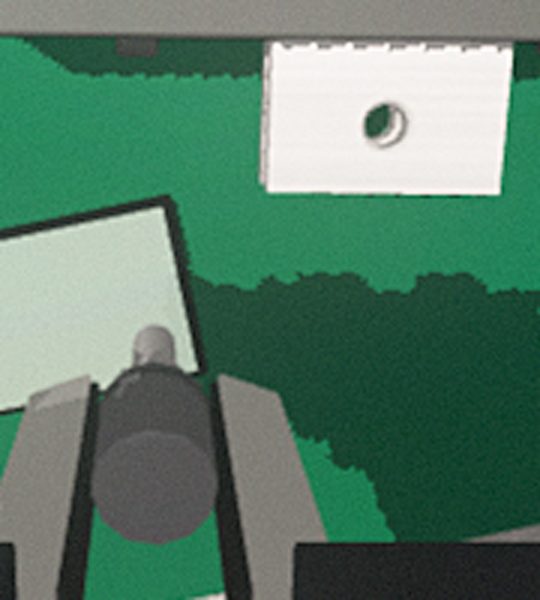

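In the tool's units: 23 mm is 0.46, 22.5 mm is 0.45.

```bash
python3 -m inch '[14,0.28,0.46,0.2,0,0,0,14,0.28,0.46,0.4,0,0,0,14,0.28,0.45,0.3,0,0,0,14,0,0,0.2,0,0,0,14,0,0,0.1,0,0,0,14,0,0,0,0,0,0,14,0,0,0,0,0,0,14,0,0,0,0,0,0]' 50
python3 - <<'E'
from station import r
import numpy as np
s=r.sense();R=np.array(s["orientation"]);d=np.array([449.87,-53.44,75])-s["position"];print(s["position"],(R.T@d).round(2),"want (-.2,.5)",np.round(R[:,2],4))
E
```

```text
time: 11.45
position: [451.1, -51.9, 138.0]
orientation: [[0.971, -0.238, 0.001], [-0.238, -0.971, 0.0], [0.001, -0.0, -1.0]]
wrist_force: [0.1, -0.6, -1.7]
grip_width: 21.0
finger_force: 50.0
[451.05298282 -51.9171315  138.03514968] [-0.84  1.78 63.03] want (-.2,.5) [ 9.e-04  0.e+00 -1.e+00]
```

```bash
for i in 1 2 3; do python3 -m inch '[14,0,0,0,0,0,0]'|grep -E "position|force"; done; python3 look.py w4; python3 - <<'E'
from h import *
s,c=pickle.load(open("w4.pkl","rb"));cv2.imwrite("pics/w4c.png",cv2.resize(c["frame"][190:340,240:400],None,fx=4,fy=4,interpolation=2)[:,:,::-1])
w=wcam(s,c);R=np.array(s["orientation"]);p=np.array(s["position"]);print(p)
for n,q in(("hole",[449.87,-53.44,75]),("tip",p+R@[0,0,52.4]),("top",p+R@[0,0,-26.6])):print(n,proj(w,np.array(q)))
E
```

```text
position: [451.0, -52.3, 137.9]
wrist_force: [-0.3, -0.4, -0.6]
finger_force: 50.0
position: [450.9, -52.4, 137.8]
wrist_force: [-0.5, 0.0, -1.0]
finger_force: 50.0
position: [450.8, -52.5, 137.6]
wrist_force: [-0.3, -0.5, -0.8]
finger_force: 50.0
[450.8131635  -52.5115258  137.61968554]
hole [322.23880284 257.75566306]
tip [320.71245384 261.19053798]
top [320.46410809 311.97357656]
```

View pics/w4c.png

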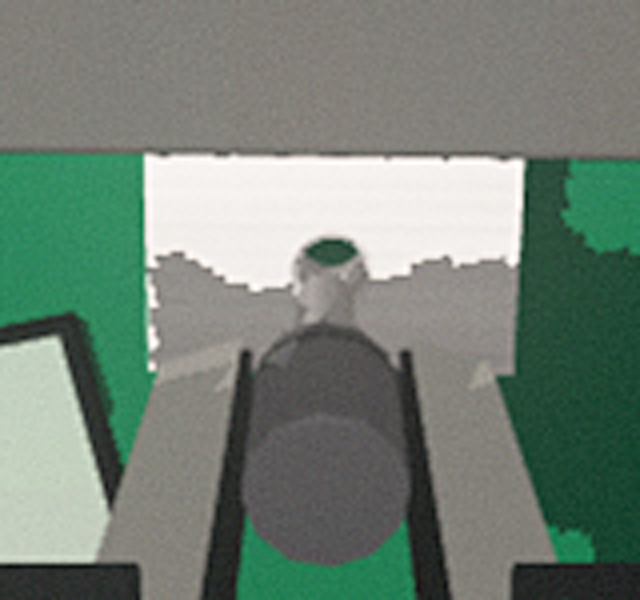

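w4: the hole rim spans x 313–332.5 with its top at 248.8, and the shank is at x≈321.3, so about 1 mm of correction is needed.

```bash
python3 -m inch '[14,-0.008,0.012,0,0,0,0,14,0,0,0.08,0,0,0,14,0,0,0.08,0,0,0,14,0,0,0.08,0,0,0,14,0,0,0.08,0,0,0,14,0,0,0,0,0,0]' 50
```

```text
time: 12.4
position: [449.9, -53.0, 120.8]
orientation: [[0.971, -0.239, -0.001], [-0.239, -0.971, 0.0], [-0.001, 0.0, -1.0]]
wrist_force: [0.8, -0.5, -0.7]
grip_width: 21.2
finger_force: 50.0
```

In the tool's units: 4 mm is 0.08.

```bash
python3 -m inch '[14,0,0,0.08,0,0,0,14,0,0,0.08,0,0,0,14,0,0,0.08,0,0,0,14,0,0,0.08,0,0,0,14,0,0,0,0,0,0]' 60
python3 -m inch '[14,0,0,0.08,0,0,0,14,0,0,0.08,0,0,0,14,0,0,0.08,0,0,0,14,0,0,0.06,0,0,0,14,0,0,0,0,0,0]' 60
```

```text
time: 12.9
position: [449.9, -53.0, 104.9]
orientation: [[0.971, -0.239, -0.001], [-0.239, -0.971, 0.0], [-0.001, 0.0, -1.0]]
wrist_force: [-0.1, -0.3, 0.3]
grip_width: 20.8
finger_force: 60.0
time: 13.4
position: [450.0, -53.0, 90.0]
orientation: [[0.971, -0.239, -0.001], [-0.239, -0.971, 0.0], [-0.001, 0.0, -1.0]]
wrist_force: [0.4, 0.1, -0.7]
grip_width: 21.2
finger_force: 60.0
```

Through both holes without force. Now I press down in small steps.

In the tool's units: 3 mm is 0.06.

```bash
python3 -m inch '[14,0,0,0.06,0,0,0,14,0,0,0.06,0,0,0,14,0,0,0,0,0,0]' 60
python3 -m inch '[14,0,0,0.04,0,0,0,14,0,0,0.04,0,0,0,14,0,0,0,0,0,0]' 60
python3 -m inch '[14,0,0,0.03,0,0,0,14,0,0,0,0,0,0,14,0,0,0,0,0,0]' 60
```

```text
time: 13.7
position: [450.0, -53.0, 84.1]
orientation: [[0.971, -0.239, -0.001], [-0.239, -0.971, 0.0], [-0.001, 0.0, -1.0]]
wrist_force: [0.5, 0.3, -1.2]
grip_width: 21.1
finger_force: 60.0
time: 14.0
position: [450.1, -53.0, 80.3]
orientation: [[0.971, -0.239, -0.0], [-0.239, -0.971, 0.0], [-0.0, -0.0, -1.0]]
wrist_force: [-1.1, 0.9, 1.3]
grip_width: 21.0
finger_force: 60.0
time: 14.3
position: [450.2, -53.0, 79.0]
orientation: [[0.971, -0.239, -0.0], [-0.239, -0.971, 0.0], [-0.0, -0.0, -1.0]]
wrist_force: [-1.7, 0.1, 4.3]
grip_width: 20.8
finger_force: 60.0
```

In the tool's units: 1.5 mm is 0.03.

```bash
python3 -m inch '[14,0,0,0.03,0,0,0,14,0,0,0,0,0,0,14,0,0,0,0,0,0]' 60
python3 -m inch '[14,0,0,0.03,0,0,0,14,0,0,0,0,0,0,14,0,0,0,0,0,0]' 60
python3 -m inch '[14,0,0,0.03,0,0,0,14,0,0,0,0,0,0,14,0,0,0,0,0,0]' 60
```

```text
time: 14.6
position: [450.1, -53.0, 77.5]
orientation: [[0.971, -0.239, -0.0], [-0.239, -0.971, 0.0], [-0.0, 0.0, -1.0]]
wrist_force: [-2.7, 0.6, 6.7]
grip_width: 21.2
finger_force: 60.0
time: 14.9
position: [450.3, -53.0, 76.9]
orientation: [[0.971, -0.239, 0.0], [-0.239, -0.971, -0.0], [0.0, 0.0, -1.0]]
wrist_force: [-10.8, 2.1, 33.6]
grip_width: 21.2
finger_force: 60.0
time: 15.2
position: [450.9, -53.1, 76.3]
orientation: [[0.971, -0.239, 0.001], [-0.239, -0.971, -0.001], [0.002, 0.0, -1.0]]
wrist_force: [-15.4, 1.4, 49.8]
grip_width: 21.0
finger_force: 60.0
```

In the tool's units: -1 mm is -0.02.

```bash
python3 -m inch '[14,0,0,-0.02,0,0,0,14,0,0,0,0,0,0,14,0,0,0,0,0,0]' 60
python3 -m inch '[14,0,0,0,0,0,0,14,0,0,0,0,0,0,14,0,0,0,0,0,0,14,0,0,0,0,0,0,14,0,0,0,0,0,0]' 60
python3 - <<'E'
from station import viewer
import cv2
f=viewer.capture("side")["frame"][110:310,220:440]
cv2.imwrite("pics/side2.png",cv2.resize(f,None,fx=3,fy=3)[:,:,::-1])
E
```

```text
time: 15.5
position: [450.8, -53.1, 76.6]
orientation: [[0.971, -0.239, 0.001], [-0.239, -0.971, -0.0], [0.001, 0.0, -1.0]]
wrist_force: [-9.3, 0.8, 31.0]
grip_width: 21.0
finger_force: 60.0
time: 16.0
position: [450.8, -53.1, 76.6]
orientation: [[0.971, -0.239, 0.001], [-0.239, -0.971, -0.0], [0.001, 0.0, -1.0]]
wrist_force: [-8.9, 1.0, 32.7]
grip_width: 21.0
finger_force: 60.0
```

View pics/side2.png

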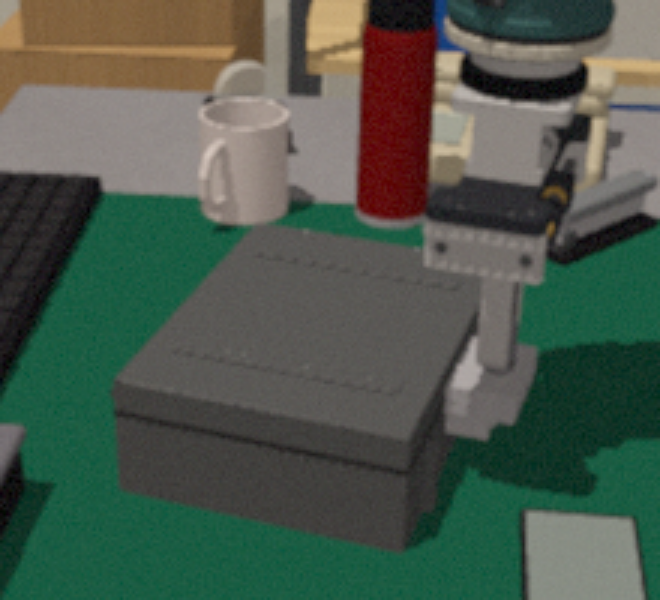

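The side view shows the lid flat and the fingers pressing the pin on the lug, steady at 32 N.

```bash
python3 -c "
from station import r
print(r.job_done())"
```

```text
the job is handed in; nothing more can be done
None
```

I closed the lid, pushed the seal pin down through both lugs, and handed the job in at about 16 s with the fingers still pressing it at a steady 32 N or so; the hand-in returned no verdict.

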